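# Slide the pen tray home under the desk shelf

### The arm

A 6-joint arm with a two-finger parallel gripper is mounted at the origin on the work surface. World frame = base frame: x ahead of the robot, y to its left, z up, the work surface at z = 0. Lengths are in m, angles in rad, forces in N, time in s.
With the tool pointing down it reaches from about 0.3 to 0.85 m from the base axis. Payload 5.4 kg.
Tool frame: the origin (TCP) lies midway between the tips of the shut fingers; the grasp point (between the pads) lies 19 mm behind it; z points along the fingers, y is the line along which they close (so a half turn about z gives the same grasp; the last joint's range is limited). The gripper opens to 85 mm and grips with 20 to 120 N. Pads are 22 mm wide; open, the fingers measure 114 mm over their backs; the gripper's body (76 mm by 85 mm) begins 54 mm behind the grasp point. The pads swing forward as they close: fully open they stand 13 mm farther back than shut.
Start: joints at [1.037, 0.158, 1.597, -0, 1.386, -0.21], TCP at [0.183, 0.545, 0.231] pointing down, gripper open.
Joint ranges: [-2.91, 2.91], [-0.94, 2.29], [0.18, 2.7], [-1.29, 4.43], [0.17, 2.64], [-3, 3]. Speed limits (rad/s): [2.57, 2.57, 3.14, 3.14, 3.14, 3.14].

### API

Orientations are given as a unit quaternion [x, y, z, w].
In Python, from station import observe, camera, camera_model, close_job, search_frame, silhouettes, landmark_of gives the robot as it stands. The module is installed in compiled form; this text tells all that it offers.
- The arm moves only by the tool arm_command, never from a script. Its argument "deltas" is a list of rows, each a list of 3 entries, a list of its own where there are three numbers: the opening, from -1 (shut) to 1 (fully open), then the shift along the tool's x, y, z in shares of 75 cm (1.0 is 75 cm), then the turn, a rotation vector about the tool's x, y, z in normalised numbers (1 is pi rad). A call has 1 to 10 rows; each row is the pose to reach, as a shift and turn from the pose commanded when the call began, along the tool's axes at that moment; what a row does not reach only later rows make up. A row lasts 1/12 s, in which the tool goes at most 41.7 mm and 7.16 degrees, less where a joint would pass 70% of its speed; a pose out of reach is approached as far as the arm can. A shift or turn number past 1, either way, is cut back to 1. A call with a gripper value outside its range is refused whole. The fingers move at their own pace and stop on an object; "newtons" is the grip in N (left out, the last holds). Time passes only in rows, so rows that repeat a pose let the fingers close. It gives the time, the measured TCP pose, the force, the opening and the grip force at its end, in the units of the state.
- observe(): the state, without advancing time (a new reading comes with each control period).
- camera(name): name is "scene" or "top" or "wrist"; returns (picture, depth): 384x512x3 uint8, red, green, blue; 384x512 float32, m along the optical axis (not along the pixel's ray), 0 where there is no reading.
- camera_model(name): a dict with "fx", "fy", "cx", "cy" (pixels), "D" ([k1, k2, p1, p2, k3] as OpenCV has them; the pictures are not rectified), "view" (4x4, takes a point from world to camera coordinates); the wrist camera has in their place "hand_eye" (4x4, takes a point from camera to tool coordinates, whose origin is the TCP and whose axes are the flange's). Camera axes: x right, y down, z forward; pixel columns grow to the right and rows downward; lengths in m; the calibration is good to about 2 mm. A picture is of the moment at which its call begins: read the wrist's pose just before it. camera_model takes no time and is no camera call.
- close_job(): hands the job in; it is judged then, once.
Trained networks look in the newest picture that a camera, given by its name, has taken for a name from the list of things; names that differ only in an ending like _2 or _b are one class to them, and where a whole thing is asked for, a point or a joint stands for the part that bears it (a point fixed in the world has none). Each returns a list of dicts, best first, with "confidence" (0 to 1); they miss things now and then, are a little off and sometimes report something else, mostly with a low value. They report only what shows in the picture. A call takes as long as a camera call.
- search_frame(camera, query): "extent" ([centre column, centre row, width, height] in pixels, round what is visible of it).
- silhouettes(camera, query): "pixels" (384x512 bool, what is visible of it) and "extent" ([centre column, centre row, width, height] in pixels, round what is visible of it).
- landmark_of(camera, query): "uv" ([column, row] in pixels: a listed point, or the origin of a listed thing).
The state is a dict: "clock": time; "joint_pos": joint angles; "qvel": joint speeds; "effort": joint torques, N m; "eef_pos": TCP position; "tool_rot": TCP orientation; "force": force on the tool from outside, world axes, zero at the start; "wrist_torque": the same for the moment, N m; "finger_gap": finger opening in m; "grip_force": force on a finger pad.
Only numpy, scipy, OpenCV 4.12 (cv2) and the standard library are available. Lean on these libraries where they do the work, as an engineer would, in place of code of your own. Each camera call takes 0.05 s, during which the arm holds its last target. There are 200 camera calls.

### The job

Tidy the desk: pick up the pen tray by its orange handle and slide it, back end first, through the open front of the little wooden desk shelf and onto the shelf's base board, without bumping or scraping the underside of the shelf's top or tipping the pens out. A cable box stands unseen somewhere at the back under the shelf: feel for it, and leave the tray lying flat with its back resting square against that box and only the handle and its two arms sticking out, without shoving the box back. Let go of the tray, and leave the mug, the mouse and the things standing on the shelf where they are.

Things in the scene. Friction and masses are not known exactly. Their poses are not given: they have to be found in the camera images.
- tray: Loose grey open tray with pens, 0.2 to 0.4 kg, orange handle at its front. Origin in the plane of its underside, under the middle of the handle plate; x points from handle to the tray's back, z up. Body: x 84 to 204, y -75 to 75, z 0 to 36 mm. Centre of mass about 120 mm behind the plate, so the back may droop a little when it is lifted by the plate.
- handle (a point): Grip point: middle of the tray's upright orange handle plate, tray frame (0, 0, 30) mm. Plate 10 mm thick (tray x), 60 mm wide (y), z 4 to 46 mm; pinch it from above, fingers closing along tray x. Two arms 8 mm wide (y = +-25, z 7 to 17 mm) join it to the tray's body, leaving 79 mm free behind the plate.
- tray_back (a point): Point on the tray: lower edge of its back wall, in the middle (tray frame x 204, y 0, z 0 mm); axes as the tray's.
- shelf: Fixed dark wooden desk shelf, open only at its front. Origin on the desk, 160 mm in front of the middle of its front edge; x points into the shelf, z up. All its boards span x 160 to 380 mm; 220 mm wide outside, bay y -95 to 95 mm. Base board 12 mm thick (a step up from the desk); the bay above it is 52 mm high.
- shelf_top: The shelf's top board (the overhang), 220 x 220 x 16 mm; same origin and axes as the shelf; underside at z 64 mm, front edge at x 160 mm.
- mouth (a point): Middle of the shelf's front edge, on the base board's upper face (12 mm above the desk); axes as the shelf's. Out of sight inside stands a cable box 150 wide, 38 deep, 34 mm high, at y = 0, its near face square to the bay and anywhere from 122 to 152 mm behind this point. It slides back if pushed with more than about 12 N; the tray's own drag is 1 to 3 N, more if pressed down.
- mug: Loose blue mug, bystander, 72 mm wide, 88 mm high, handle at its +y; origin under its centre.
- mouse: Loose black computer mouse, bystander, 100 x 58 x 34 mm; origin under its centre.
- keepsake_box: Loose cream box with a black line, bystander on top of the shelf, 74 x 104 x 44 mm; origin under its centre.
- planter: Loose small white pot with leaves, bystander on top of the shelf, 54 mm wide, about 85 mm high with its leaves; origin under its centre.

How it is judged:
On the way:
1. the tray's back end is under the shelf's top, above the base board (x of tray_back in the frame of mouth above 0.02 m and y of tray_back in the frame of mouth between -0.03 and 0.03 m and z of tray_back in the frame of mouth between -0.003 and 0.02 m), for 0.1 s.
At the end, for the whole second after the job is handed in: The tray lies flat (within 4 mm and 0.05 rad) on the shelf's base board, square to the shelf within 0.1 rad, all of it but the handle and arms under the top; the middle of its back is within 4 mm of the hidden cable box, which is less than 4 mm from where it stood; tray at rest (x of tray in the frame of mouth above -0.087 m and x of cable_box_c0 in the frame of tray_back below 0.023 m and distance of cable_box_c0 from where it was at the start of the episode below 0.004 m and z of tray in the frame of mouth between -0.004 and 0.004 m and z of tray_back in the frame of mouth between -0.004 and 0.004 m and angle between tray's own z axis and vertical below 0.05 rad and angle between the x axis of tray and the x axis of shelf, either way round below 0.1 rad and linear speed of tray below 0.01 m/s); the robot touches nothing.
It fails at once if the tray presses on the underside or edge of the shelf's top with more than 3 N (contact force between tray and shelf_top above 3 N).
It fails at once if the tray is tipped by more than 0.35 rad (angle between tray's own z axis and vertical above 0.35 rad).
It fails at once if the cable box is shoved back by more than 4 mm (distance of cable_box_c0 from where it was at the start of the episode above 0.004 m).
It fails at once if the mug or the mouse is moved by more than 20 mm or tipped by more than 0.3 rad (distance of any of mug, mouse from where it was at the start of the episode above 0.02 m or angle between any of mug, mouse's own z axis and vertical above 0.3 rad).
It fails at once if the cream box or the planter is moved by more than 20 mm or tipped by more than 0.3 rad (distance of any of keepsake_box, planter from where it was at the start of the episode above 0.02 m or angle between any of keepsake_box, planter's own z axis and vertical above 0.3 rad).
It also fails if it takes over 64 s, if anything falls off the work surface, if the arm or the gripper's body presses on something with over 40 N, if the wrist force passes 120 N, or if a joint passes its speed limit or range.

## Working session

There is one attempt and no reset: what is moved stays moved. The work goes in short steps, Python scripts to look and compute and a tool call to move; the robot and the scene stay as the last step left them, time stands still between calls to the robot, and variables do not carry over. Pictures are saved under pics/ and viewed, at most 10 in all, crops included, and the job is handed in when it is done.

Besides the shell and the picture viewer there is one more tool, called after "Request:" as name(argument=value, ...), one argument or row to a line, values as JSON. arm_command: Moves the arm, as the interface text tells. Its arguments: {"type":"object","properties":{"deltas":{"type":"array","items":{"type":"array"}},"newtons":{"type":"number"}},"required":["deltas"]}

```bash
mkdir -p pics; cat > h.py <<'E'
import numpy as np, cv2
from station import *
from scipy.spatial.transform import Rotation as R
def world_T(name):
    m=camera_model(name)
    if 'view' in m: return m,np.linalg.inv(m['view'])
    s=observe(); T=np.eye(4); T[:3,:3]=R.from_quat(s['tool_rot']).as_matrix(); T[:3,3]=s['eef_pos']
    return m,T@m['hand_eye']
def shot(name):
    m,T=world_T(name); p,d=camera(name); return m,T,p,d
def ray(m,T,uv):
    K=np.array([[m['fx'],0,m['cx']],[0,m['fy'],m['cy']],[0,0,1]])
    n=cv2.undistortPoints(np.array(uv,float).reshape(-1,1,2),K,np.array(m['D'])).reshape(-1,2)
    return np.c_[n,np.ones(len(n))]@T[:3,:3].T,T[:3,3]
def on_plane(m,T,uv,z):
    r,o=ray(m,T,uv); return o+r*((z-o[2])/r[:,2])[:,None]
def cloud(m,T,d,mask):
    v,u=np.nonzero(mask&(d>0)); r,o=ray(m,T,np.c_[u,v]); return o+r*d[v,u][:,None],np.c_[u,v]
E
python3 - <<'E'
from h import *
print(observe())
ims=[]
for n in ['scene','top']:
    m,T,p,d=shot(n); print(n,T[:3,3].round(3),(d>0).mean()); cv2.imwrite(f'pics/{n}0.png',p[:,:,::-1])
    for q in ['tray','handle','tray_back','shelf','shelf_top','mouth','mug','mouse']:
        L=landmark_of(n,q)[:2]
        for l in L:
            z={'handle':.03,'mouth':.012}.get(q,0)
            print(q,round(l['confidence'],2),np.round(l['uv'],1),on_plane(m,T,l['uv'],z)[0].round(3))
E
```

```text
{'clock': 0.0, 'joint_pos': array([ 1.03691994e+00,  1.59018461e-01,  1.59827143e+00, -2.41506346e-05,
        1.38623498e+00, -2.10095955e-01]), 'qvel': array([ 0.00067093, -0.00146431,  0.00108759,  0.00026396,  0.00124382,
       -0.00118094]), 'effort': array([ 4.66803467e-04, -3.95994937e+01, -3.31432486e+01, -1.46422599e-04,
        8.19853070e-03, -1.34761083e-05]), 'eef_pos': array([0.18263688, 0.54456308, 0.23031448]), 'tool_rot': array([ 1.61181721e-01,  9.86924272e-01, -9.04346892e-04, -3.40091469e-04]), 'force': array([-0.1567171 ,  0.06906111, -0.60071637]), 'wrist_torque': array([-0.0374191 , -0.01879852, -0.01581106]), 'grip_force': 0.0, 'finger_gap': 0.08553321622193197}
scene [0.853 0.502 0.965] 0.9956919352213541
tray 0.61 [245.7 132.9] [ 0.448 -0.256  0.   ]
handle 0.89 [244.2 125.8] [ 0.451 -0.259  0.03 ]
tray_back 0.77 [179.4 147.4] [ 0.647 -0.307  0.   ]
mug 0.77 [216.2 226.7] [ 0.677 -0.012  0.   ]
mouse 0.63 [302.8 188.7] [ 0.414  0.005 -0.   ]
top [0.366 0.007 1.148] 0.99603271484375
tray 0.76 [351.2 229.2] [ 0.448 -0.265  0.   ]
tray 0.3 [354.1 228.4] [ 0.451 -0.273  0.   ]
handle 0.56 [353.6 228.5] [ 0.448 -0.264  0.03 ]
tray_back 0.84 [364.7 160.1] [ 0.648 -0.309  0.   ]
tray_back 0.54 [348.6 232.4] [ 0.439 -0.257  0.   ]
mouth 0.9 [176.6 167.4] [0.616 0.23  0.012]
mug 0.66 [262.1 152.5] [ 0.666 -0.012  0.   ]
mouse 0.55 [260.5 246.1] [ 0.399 -0.01   0.   ]
```

```bash
python3 - <<'E'
import cv2,numpy as np
a=cv2.imread('pics/scene0.png');b=cv2.imread('pics/top0.png')
cv2.imwrite('pics/both0.png',cv2.resize(np.vstack([a,b]),(512*600//768*1, 600)))
E
```

```text
(no output)
```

View pics/top0.png

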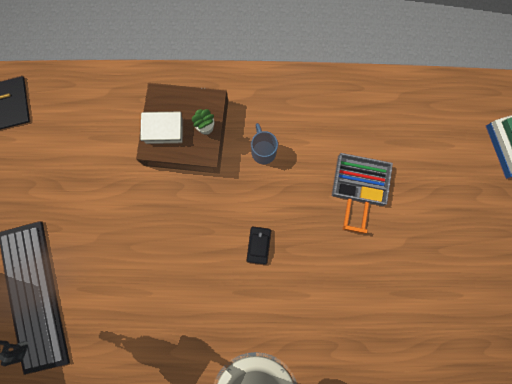

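View pics/scene0.png

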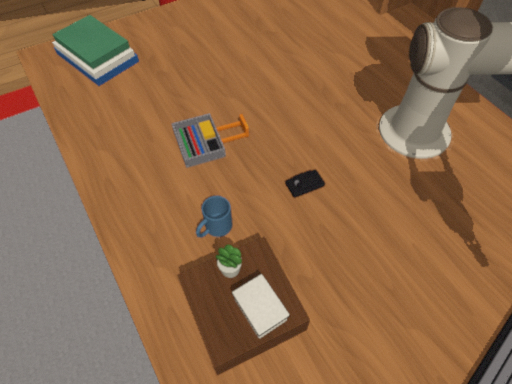

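The top view shows the shelf around (182,128) with its front edge facing the robot at row ~167. The tray is around (362,180) with its orange handle at (356,231). The mug is at (264,147) and the mouse at (260,246), both between tray and shelf. Next I'll fit the exact poses from depth.

```bash
cat >> h.py <<'E'
def rect(P):
    (c,s,a)=cv2.minAreaRect((P[:,:2]*1000).astype(np.float32)); return np.round(c,1),np.round(s,1),round(a,2)
E
python3 - <<'E'
from h import *
for n in ['top','scene']:
    m,T,p,d=shot(n)
    P,uv=cloud(m,T,d,np.ones(d.shape,bool))
    z=P[:,2]; 
    near=(np.abs(P[:,0]-.73)<.17)&(np.abs(P[:,1]-.21)<.2)
    s=near&(np.abs(z-.08)<.006); print(n,'shelf top',s.sum(),np.median(z[s]).round(4),rect(P[s]))
    tn=(np.abs(P[:,0]-.55)<.16)&(np.abs(P[:,1]+.28)<.13)
    col=p[uv[:,1],uv[:,0]].astype(int)
    o=tn&(col[:,0]>150)&(col[:,1]<150)&(col[:,2]<70)&(z>.006)&(z<.06)&(P[:,0]<.54)
    orange=o&(col[:,0]-col[:,2]>120)
    print('orange',orange.sum(),rect(P[orange])); 
    h=orange&(z>.03); print('plate',h.sum(),P[h].mean(0).round(4),rect(P[h]))
    b=tn&(z>.008)&(z<.05)&(P[:,0]>.52); print('body',b.sum(),rect(P[b]))
    fl=tn&(z<.006); print('desk z',np.median(z[fl]).round(4))
    for nm,c in [('mug',(.67,-.012)),('mouse',(.4,-.005))]:
        k=(np.hypot(P[:,0]-c[0],P[:,1]-c[1])<.09)&(z>.01)&(z<.12)&(P[:,1]<.1); print(nm,P[k].min(0).round(3),P[k].max(0).round(3))
    k=near&(z>.095); print('on shelf',P[k].min(0).round(3),P[k].max(0).round(3))
E
```

```text
top shelf top 4618 0.0803 (array([718.8, 162.4]), array([314.7, 221.6]), 85.09)
orange 263 (array([ 484.6, -273.7]), array([57.4, 88.3]), 79.66)
plate 78 [ 0.4462 -0.266   0.0457] (array([ 446.2, -266.5]), array([56.3,  9.9]), 78.58)
body 1903 (array([ 584.5, -275.7]), array([183.5, 134.7]), 79.69)
desk z 0.0006
mug [ 0.631 -0.051  0.01 ] [0.735 0.02  0.094]
mouse [ 0.35  -0.036  0.011] [0.451 0.029 0.041]
on shelf [0.664 0.116 0.095] [0.744 0.309 0.164]
scene shelf top 7547 0.0805 (array([720.9, 163.3]), array([318.1, 221.2]), 85.11)
orange 299 (array([ 490. , -285.9]), array([90.8, 97.8]), 80.83)
plate 71 [ 0.4503 -0.2596  0.0441] (array([ 449. , -262.9]), array([58.4,  9.7]), 80.2)
body 1597 (array([ 582. , -289.8]), array([156.8, 135. ]), 79.54)
desk z 0.0014
mug [ 0.633 -0.049  0.01 ] [0.738 0.025 0.093]
mouse [ 0.351 -0.035  0.01 ] [0.455 0.031 0.042]
on shelf [0.665 0.12  0.095] [0.743 0.312 0.163]
```

```bash
python3 - <<'E'
from h import *
for n in ['top','scene']:
    m,T,p,d=shot(n)
    P,uv=cloud(m,T,d,np.ones(d.shape,bool)); z=P[:,2]
    s=(np.abs(P[:,0]-.73)<.17)&(P[:,1]>.07)&(P[:,1]<.4)&(np.abs(z-.08)<.006)
    c,sz,a=rect(P[s]); print(n,c,sz,a); a=np.radians(a-90)
    print('front mid',(c-110*np.array([np.cos(a),np.sin(a)])).round(1), landmark_of(n,'mouth')[:1])
    # tray body rim from top height
    P2=P[(np.abs(P[:,0]-.6)<.13)&(np.abs(P[:,1]+.285)<.12)&(z>.028)&(z<.045)&(P[:,0]>.50)]
    print('rim',len(P2),rect(P2))
s=observe(); print(R.from_quat(s['tool_rot']).as_matrix().round(3))
E
```

```text
top [723.5 209.3] [221.1 222.4] 84.8
front mid [614.  219.3] [{'uv': [177.5, 166.3], 'confidence': 0.59}]
rim 468 (array([ 588.1, -293.4]), array([151.5, 121.4]), 79.86)
scene [724.8 212.2] [220.5 221.6] 84.82
front mid [615.2 222.1] [{'uv': [228.8, 269.7], 'confidence': 0.21}]
rim 441 (array([ 589.2, -290.8]), array([157.5, 120.4]), 79.79)
[[-0.948  0.318  0.   ]
 [ 0.318  0.948  0.   ]
 [-0.     0.    -1.   ]]
```

```bash
cat >> h.py <<'E'
def delta(xyz,yaw_deg,pitch=0):
    """tool-frame shift (cm) and turn (rad): TCP to xyz, tool down, tool y at yaw_deg (world); pitch (rad) lifts tool-y side"""
    s=observe(); M=R.from_quat(s['tool_rot']); a=np.radians(yaw_deg)
    y=np.array([np.cos(a),np.sin(a),0]); z=np.array([0,0,-1.]); 
    G=R.from_rotvec(pitch*np.cross(y,-z))*R.from_matrix(np.c_[np.cross(y,z),y,z])
    print('t',round(s['clock'],2),'pos',s['eef_pos'].round(4),'F',s['force'].round(1),'gap',round(s['finger_gap'],4),'shift cm',(M.inv().apply(np.array(xyz)-s['eef_pos'])*100).round(2),'turn',(M.inv()*G).as_rotvec().round(4))
E
python3 -c "
from h import *
delta((.447,-.2665,.10),-10.15)"
```

```text
t 1.2 pos [0.183  0.5451 0.2313] F [-0.1 -0.1  0.5] gap 0.0856 shift cm [-50.85 -68.54  13.13] turn [ 0.     -0.      1.4242]
```

The manual's scale: shifts go in shares of 75 cm and turns go in shares of pi rad. Converting my numbers, -33 cm / 75 = -0.44, -29.6 cm / 75 = -0.3947, 0.8 rad / 3.1416 = 0.2546.

Request:
arm_command(
  deltas=[
    [0,[-0.0267,-0.04,0],[0,0,0.0191]],
    [0,[-0.06,-0.0827,0],[0,0,0.0477]],
    [0,[-0.0933,-0.1267,0],[0,0,0.0764]],
    [0,[-0.1267,-0.1707,0],[0,0,0.105]],
    [0,[-0.16,-0.2133,0],[0,0,0.1337]],
    [0,[-0.1933,-0.26,0],[0,0,0.1592]],
    [0,[-0.2267,-0.3067,0],[0,0,0.1846]],
    [0,[-0.26,-0.3493,0],[0,0,0.2101]],
    [0,[-0.2933,-0.3947,0],[0,0,0.2355]],
    [0,[-0.3267,-0.44,0],[0,0,0.2546]],
  ],
  newtons=110,
)

```text
clock: 2.03
eef_pos: [0.3095, 0.1552, 0.2316]
tool_rot: [0.534, 0.845, 0.0, 0.001]
force: [1.2, -0.0, 0.2]
finger_gap: 0.0426
grip_force: 0.0
```

```bash
python3 -c "
from h import *
delta((.447,-.2665,.10),-10.15)"
```

```text
t 2.03 pos [0.3095 0.1552 0.2316] F [ 1.2 -0.   0.2] gap 0.0426 shift cm [-43.98  -5.72  13.17] turn [0.0016 0.     0.6211]
```

Scaled: -39.5 cm / 75 = -0.5267, -35.5 cm / 75 = -0.4733, 0.62 rad / 3.1416 = 0.1974.

Request:
arm_command(
  deltas=[
    [0,[-0.0467,-0.0067,0],[0,0,0.0191]],
    [0,[-0.1,-0.0133,0],[0,0,0.0414]],
    [0,[-0.1533,-0.02,0],[0,0,0.0637]],
    [0,[-0.2067,-0.0267,0],[0,0,0.0859]],
    [0,[-0.26,-0.0333,0.0133],[0,0,0.1082]],
    [0,[-0.3133,-0.04,0.0267],[0,0,0.1305]],
    [0,[-0.3667,-0.048,0.04],[0,0,0.1528]],
    [0,[-0.42,-0.0547,0.0667],[0,0,0.1751]],
    [0,[-0.4733,-0.0613,0.0933],[0,0,0.191]],
    [0,[-0.5267,-0.068,0.12],[0,0,0.1974]],
  ],
)

```text
clock: 2.87
eef_pos: [0.4317, -0.2151, 0.1451]
tool_rot: [0.767, 0.642, 0.0, 0.0]
force: [0.8, 0.4, 0.2]
finger_gap: 0.043
grip_force: 0.0
```

```bash
python3 -c "
from h import *
delta((.447,-.2665,.09),-10.15)"
```

```text
t 2.87 pos [ 0.4317 -0.2151  0.1451] F [0.8 0.4 0.2] gap 0.043 shift cm [-4.79  2.41  5.51] turn [0.0009 0.0004 0.001 ]
```

Scaled: -4.8 cm / 75 = -0.064, -4.4 cm / 75 = -0.0587.

Request:
arm_command(
  deltas=[
    [0,[-0.032,0.016,0.02],[0,0,0]],
    [0,[-0.0587,0.0293,0.04],[0,0,0]],
    [0,[-0.064,0.032,0.0533],[0,0,0]],
    [0,[-0.064,0.032,0.0533],[0,0,0]],
  ],
)

```text
clock: 3.2
eef_pos: [0.4455, -0.2641, 0.1034]
tool_rot: [0.766, 0.643, -0.0, -0.002]
force: [0.0, 0.2, -0.2]
finger_gap: 0.0427
grip_force: 0.0
```

```bash
python3 - <<'E'
from h import *
m,T,p,d=shot('wrist'); cv2.imwrite('pics/w1.png',p[:,:,::-1])
P,uv=cloud(m,T,d,np.ones(d.shape,bool)); col=p[uv[:,1],uv[:,0]].astype(int)
o=(col[:,0]-col[:,2]>110)&(P[:,2]>.036)&(P[:,2]<.055)&(np.abs(P[:,0]-.447)<.06)&(np.abs(P[:,1]+.266)<.06)
print(o.sum(),P[o].mean(0).round(4),rect(P[o]) if o.sum()>5 else 0)
for q in ['handle','tray_back']: 
    L=landmark_of('wrist',q)[:1]; print(q,L, on_plane(m,T,L[0]['uv'],.03 if q=='handle' else 0).round(4) if L else '')
delta((.447,-.2665,.011),-10.15)
E
```

```text
972 [ 0.4473 -0.2635  0.0463] (array([ 447.1, -266. ]), array([59.8, 10. ]), 79.91)
handle [{'uv': [257.8, 198.9], 'confidence': 0.93}] [[ 0.4485 -0.2657  0.03  ]]
tray_back [{'uv': [475.9, 189.2], 'confidence': 0.79}] [[ 0.6464 -0.3014  0.    ]]
t 3.35 pos [ 0.4468 -0.2633  0.1063] F [0.1 0.2 0. ] gap 0.0428 shift cm [-0.31  0.08  9.53] turn [ 0.0002 -0.0001  0.005 ]
```

View pics/w1.png

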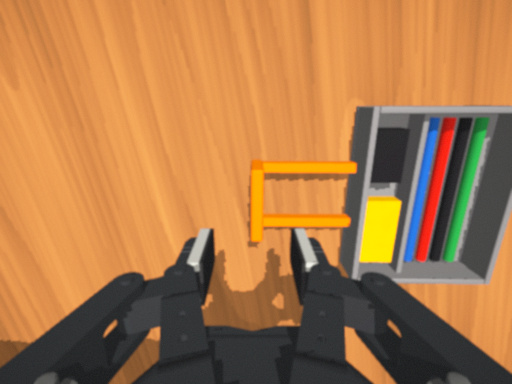

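The wrist view shows the orange plate at about (257,200), square between the two pads, and this agrees with the earlier fit. Descending to grip it.

Scaled: 9.4 cm / 75 = 0.1253, 8 cm / 75 = 0.1067, 0.004 rad / 3.1416 = 0.0013.

Request:
arm_command(
  deltas=[
    [0,[-0.004,0.0007,0.0333],[0,0,0.0013]],
    [0,[-0.004,0.0007,0.0733],[0,0,0.0013]],
    [0,[-0.004,0.0007,0.1067],[0,0,0.0013]],
    [0,[-0.004,0.0007,0.1253],[0,0,0.0013]],
    [0,[-0.004,0.0007,0.1253],[0,0,0.0013]],
    [0,[-0.004,0.0007,0.1253],[0,0,0.0013]],
    [-1,[-0.004,0.0007,0.1253],[0,0,0.0013]],
    [-1,[-0.004,0.0007,0.1253],[0,0,0.0013]],
    [-1,[-0.004,0.0007,0.1253],[0,0,0.0013]],
    [-1,[-0.004,0.0007,0.1253],[0,0,0.0013]],
  ],
  newtons=110,
)

```text
clock: 4.18
eef_pos: [0.4477, -0.2681, 0.0134]
tool_rot: [0.767, 0.642, 0.0, 0.001]
force: [-0.5, 2.1, 6.3]
finger_gap: 0.0086
grip_force: 107.4
```

Request:
arm_command(
  deltas=[
    [-1,[0,0,0],[0,0,0]],
    [-1,[0,0,0],[0,0,0]],
    [-1,[0,0,0],[0,0,0]],
  ],
)

```text
clock: 4.43
eef_pos: [0.4477, -0.2681, 0.0134]
tool_rot: [0.767, 0.642, 0.0, 0.001]
force: [-1.7, 1.2, 7.1]
finger_gap: 0.0085
grip_force: 107.5
```

```bash
python3 -c "
from h import *
delta((.447,-.2665,.09),-10.15)"
```

```text
t 4.43 pos [ 0.4477 -0.2681  0.0134] F [-1.7  1.2  7.1] gap 0.0085 shift cm [ 0.14 -0.08 -7.66] turn [ 0.0023  0.0012 -0.    ]
```

Scaled: -7.6 cm / 75 = -0.1013, -6.9 cm / 75 = -0.092.

Request:
arm_command(
  deltas=[
    [-1,[0,0,-0.0067],[0,0,0]],
    [-1,[0,0,-0.0173],[0,0,0]],
    [-1,[0,0,-0.0307],[0,0,0]],
    [-1,[0,0,-0.0467],[0,0,0]],
    [-1,[0,0,-0.0627],[0,0,0]],
    [-1,[0,0,-0.0787],[0,0,0]],
    [-1,[0,0,-0.092],[0,0,0]],
    [-1,[0,0,-0.1013],[0,0,0]],
    [-1,[0,0,-0.1013],[0,0,0]],
    [-1,[0,0,-0.1013],[0,0,0]],
  ],
)

```text
clock: 5.27
eef_pos: [0.4468, -0.2675, 0.0881]
tool_rot: [0.767, 0.642, 0.0, 0.0]
force: [-0.9, 0.6, -2.3]
finger_gap: 0.0084
grip_force: 107.3
```

```bash
cat >> h.py <<'E'
def trayplane(name,c,yaw):
    """fit the tray's pitch from rim heights; c = expected tray origin xy, yaw deg"""
    m,T,p,d=shot(name); P,uv=cloud(m,T,d,np.ones(d.shape,bool)); a=np.radians(yaw)
    q=P[:,:2]-c; X=q@[np.cos(a),np.sin(a)]; Y=q@[-np.sin(a),np.cos(a)]; Z=P[:,2]; return X,Y,Z,p,uv
E
python3 - <<'E'
from h import *
s=observe(); 
for n in ['wrist','top','scene']:
    X,Y,Z,p,uv=trayplane(n,s['eef_pos'][:2],-10.15)
    r=(np.abs(np.abs(Y)-73)<1e9)
    for nm,k in [('front rim',(abs(X-.087)<.004)&(abs(Y)<.06)),('side rims',(X>.1)&(X<.19)&(abs(abs(Y)-.0735)<.004)),('back rim',(abs(X-.201)<.004)&(abs(Y)<.06)),('plate',(abs(X)<.006)&(abs(Y)<.028))]:
        k&=(Z>.05)&(Z<.14)
        if k.sum()>5: print(n,nm,k.sum(),'z p50 p90',np.percentile(Z[k],[50,90]).round(4))
    if n=='wrist': cv2.imwrite('pics/w2.png',p[:,:,::-1])
    L=landmark_of(n,'tray_back')[:1]; print(L)
delta((.39,.2,.09),-5.2)
E
```

```text
wrist front rim 2833 z p50 p90 [0.1097 0.1109]
wrist side rims 316 z p50 p90 [0.1097 0.1109]
wrist plate 2645 z p50 p90 [0.1211 0.1266]
[]
top front rim 37 z p50 p90 [0.1087 0.1105]
top side rims 211 z p50 p90 [0.1029 0.1095]
top back rim 154 z p50 p90 [0.105  0.1089]
[{'uv': [262.9, 152.0], 'confidence': 0.73}]
scene front rim 129 z p50 p90 [0.1014 0.1111]
scene side rims 232 z p50 p90 [0.0968 0.1093]
scene back rim 87 z p50 p90 [0.1076 0.1104]
scene plate 56 z p50 p90 [0.1198 0.1224]
[{'uv': [172.9, 131.3], 'confidence': 0.77}]
t 5.57 pos [ 0.4463 -0.267   0.0871] F [-0.4  0.1 -3.6] gap 0.0085 shift cm [ 44.98 -13.77  -0.24] turn [-0.0011 -0.0008 -0.0863]
```

Scaled: 30 cm / 75 = 0.4, 23.5 cm / 75 = 0.3133, -0.07 rad / 3.1416 = -0.0223.

Request:
arm_command(
  deltas=[
    [-1,[0.0133,-0.02,0],[0,0,0]],
    [-1,[0.04,-0.0467,0],[0,0,0]],
    [-1,[0.08,-0.0733,0],[0,0,0]],
    [-1,[0.1267,-0.1,0],[0,0,-0.0032]],
    [-1,[0.1733,-0.1133,0],[0,0,-0.0064]],
    [-1,[0.22,-0.1227,0],[0,0,-0.0095]],
    [-1,[0.2667,-0.1333,0],[0,0,-0.0127]],
    [-1,[0.3133,-0.1427,0],[0,0,-0.0159]],
    [-1,[0.36,-0.1533,0],[0,0,-0.0191]],
    [-1,[0.4,-0.16,0],[0,0,-0.0223]],
  ],
)

```text
clock: 6.4
eef_pos: [0.3804, 0.0513, 0.0876]
tool_rot: [0.744, 0.669, 0.0, -0.0]
force: [1.9, -0.2, -3.6]
finger_gap: 0.0084
grip_force: 107.9
```

```bash
python3 -c "
from h import *
delta((.3806,.240,.09),-5.2)"
```

```text
t 6.4 pos [0.3804 0.0513 0.0876] F [ 1.9 -0.2 -3.6] gap 0.0084 shift cm [18.76 -1.98 -0.23] turn [-0.0005 -0.0006 -0.0155]
```

Scaled: 17.9 cm / 75 = 0.2387, -1.9 cm / 75 = -0.0253, -0.014 rad / 3.1416 = -0.0045.

Request:
arm_command(
  deltas=[
    [-1,[0.0333,-0.004,0],[0,0,-0.0013]],
    [-1,[0.0733,-0.008,0],[0,0,-0.0025]],
    [-1,[0.1133,-0.012,0],[0,0,-0.0045]],
    [-1,[0.1533,-0.016,0],[0,0,-0.0045]],
    [-1,[0.1867,-0.02,0],[0,0,-0.0045]],
    [-1,[0.2133,-0.024,0],[0,0,-0.0045]],
    [-1,[0.2333,-0.0253,0],[0,0,-0.0045]],
    [-1,[0.2387,-0.0253,0],[0,0,-0.0045]],
    [-1,[0.2387,-0.0253,0],[0,0,-0.0045]],
    [-1,[0.2387,-0.0253,0],[0,0,-0.0045]],
  ],
)

```text
clock: 7.23
eef_pos: [0.3814, 0.2287, 0.0875]
tool_rot: [0.739, 0.674, -0.0, -0.0]
force: [-0.1, 0.8, -2.7]
finger_gap: 0.0086
grip_force: 107.9
```

```bash
python3 - <<'E'
from h import *
m,T,p,d=shot('wrist'); cv2.imwrite('pics/w3.png',p[:,:,::-1])
P,uv=cloud(m,T,d,np.ones(d.shape,bool)); col=p[uv[:,1],uv[:,0]].astype(int)
s=observe(); e=s['eef_pos']
o=(col[:,0]-col[:,2]>110)&(np.hypot(P[:,0]-e[0],P[:,1]-e[1])<.05)&(P[:,2]>.112)&(P[:,2]<.13)
print('plate',o.sum(),rect(P[o]))
for n in ['top','scene']:
    m,T,p,d=shot(n); P,uv=cloud(m,T,d,np.ones(d.shape,bool)); z=P[:,2]
    k=(z>.1)&(z<.118)&(P[:,0]>.44)&(P[:,0]<.625)&(np.abs(P[:,1]-.225)<.12); print(n,'body',k.sum(),rect(P[k]))
    a=np.radians(-5.2); X=(P[:,:2]-e[:2])@[np.cos(a),np.sin(a)]
    for lo in (.084,.196): j=k&(X>lo-.002)&(X<lo+.008); print(lo,j.sum(),np.percentile(z[j],[50,80,90]).round(4) if j.sum() else '')
    print([ (l['confidence'],on_plane(m,T,l['uv'],.072)) for l in landmark_of(n,'tray_back')[:1]])
    cv2.imwrite(f'pics/{n}3.png',p[:,:,::-1])
delta((.3806,.240,.0335),-5.2)
E
```

```text
plate 2416 (array([379.8, 231.4]), array([55.9, 37.3]), 56.61)
top body 544 (array([523.7, 215.2]), array([150. , 120.9]), 84.69)
0.084 138 [0.1088 0.1107 0.1117]
0.196 146 [0.1079 0.1099 0.1107]
[(0.75, array([[0.58925658, 0.20698659, 0.072     ]]))]
scene body 789 (array([525.6, 217.5]), array([152. , 121.6]), 84.66)
0.084 215 [0.1083 0.1097 0.1105]
0.196 166 [0.1079 0.1093 0.1099]
[(0.97, array([[0.58080206, 0.20909826, 0.072     ]]))]
t 7.48 pos [0.3817 0.2284 0.0877] F [-0.4  0.3 -3. ] gap 0.0085 shift cm [ 1.14 -0.22  5.42] turn [-0.      0.0001 -0.0035]
```

View pics/w3.png

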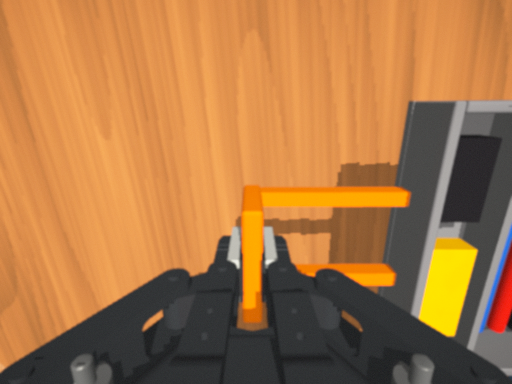

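Wrist view: the plate is held centred at (252,250), and the arms and body look level and straight. The cameras put droop under 2 mm and yaw matching the shelf's, with the tray 12.5 mm to the right of centre. I'll shift left and lower.

Scaled: 5.55 cm / 75 = 0.074, 5.3 cm / 75 = 0.0707.

Request:
arm_command(
  deltas=[
    [-1,[0.008,0,0.0107],[0,0,0]],
    [-1,[0.0167,0,0.0267],[0,0,0]],
    [-1,[0.0167,0,0.044],[0,0,0]],
    [-1,[0.0167,0,0.06],[0,0,0]],
    [-1,[0.0167,0,0.0707],[0,0,0]],
    [-1,[0.0167,0,0.074],[0,0,0]],
    [-1,[0.0167,0,0.074],[0,0,0]],
    [-1,[0.0167,0,0.074],[0,0,0]],
  ],
)

```text
clock: 8.15
eef_pos: [0.3831, 0.2417, 0.0325]
tool_rot: [0.739, 0.673, 0.0, 0.0]
force: [0.8, 0.6, -2.7]
finger_gap: 0.0086
grip_force: 107.9
```

```bash
python3 - <<'E'
from h import *
s=observe(); e=s['eef_pos']
for n in ['top','scene']:
    m,T,p,d=shot(n); P,uv=cloud(m,T,d,np.ones(d.shape,bool)); z=P[:,2]
    q=P[:,:2]-(e[:2]); a=np.radians(-5.2); X=q@[np.cos(a),np.sin(a)]; Y=q@[-np.sin(a),np.cos(a)]
    k=(z>.046)&(z<.064)&(X>.07)&(X<.212)&(np.abs(Y)<.09); c,sz,ang=rect(P[k]); print(n,'body',k.sum(),c,sz,ang)
    f=np.array([614,219.3]) if n=='top' else np.array([615.2,222.1])
    dd=c-f; print('shelf frame',dd@[np.cos(a),np.sin(a)],dd@[-np.sin(a),np.cos(a)])
    for lo in (.084,.198): j=k&(X>lo-.002)&(X<lo+.006); print(lo,j.sum(),np.percentile(z[j],[50,80,95]).round(4) if j.sum() else '')
    print('max z',np.percentile(z[(X>.09)&(X<.2)&(abs(Y)<.07)],[99,99.9]))
delta((.3817,.2406,.032),-5.2)
E
```

```text
top body 465 [525.3 228.4] [150.2 121.5] 84.49
shelf frame -89.15970263703642 1.0234381638622203
0.084 118 [0.0541 0.0557 0.0569]
0.198 128 [0.0531 0.0549 0.0564]
max z [0.05534514 0.05720962]
scene body 678 [527.3 231.9] [150.6 121.4] 84.6
shelf frame -88.42643792428213 1.7930633070516366
0.084 171 [0.0536 0.0554 0.0571]
0.198 137 [0.0537 0.0553 0.0565]
max z [0.05476812 0.05770982]
t 8.25 pos [0.3835 0.2418 0.033 ] F [-0.1  0.2 -2.1] gap 0.0085 shift cm [-0.13 -0.17  0.1 ] turn [ 0.0015 -0.0006 -0.0023]
```

Scaled: 5.8 cm / 75 = 0.0773, 5.4 cm / 75 = 0.072.

Request:
arm_command(
  deltas=[
    [-1,[-0.0013,0.0053,0],[0,0,0]],
    [-1,[-0.0013,0.016,0],[0,0,0]],
    [-1,[-0.0013,0.0267,0],[0,0,0]],
    [-1,[-0.0013,0.0373,0],[0,0,0]],
    [-1,[-0.0013,0.048,0],[0,0,0]],
    [-1,[-0.0013,0.056,0],[0,0,0]],
    [-1,[-0.0013,0.064,0],[0,0,0]],
    [-1,[-0.0013,0.072,0],[0,0,0]],
    [-1,[-0.0013,0.0773,0],[0,0,0]],
    [-1,[-0.0013,0.0773,0],[0,0,0]],
  ],
)

```text
clock: 9.08
eef_pos: [0.4414, 0.2351, 0.0324]
tool_rot: [0.739, 0.673, 0.0, 0.0]
force: [0.1, 0.3, -2.7]
finger_gap: 0.0084
grip_force: 108.1
```

```bash
cat >> h.py <<'E'
def where():
    """TCP in the mouth frame (mm), force along the shelf, z"""
    for _ in range(1):
        s=observe(); a=np.radians(-5.2); u=np.array([np.cos(a),np.sin(a)]); v=np.array([-np.sin(a),np.cos(a)])
        q=s['eef_pos'][:2]-[.6146,.2207]; print('t',round(s['clock'],2),'tray_back x',round(q@u*1000+204+1.0,1),'y',round(q@v*1000+2,1),'z',round(s['eef_pos'][2]*1000,1),'F u,v,z',(s['force'][:2]@u).round(2),(s['force'][:2]@v).round(2),s['force'][2].round(2),'tau',s['wrist_torque'].round(2),'gap',round(s['finger_gap'],4))
E
python3 - <<'E'
from h import *
where()
m,T,p,d=shot('scene'); c=p[110:390,120:400]; cv2.imwrite('pics/s4.png',cv2.resize(c[:,:,::-1],None,fx=2,fy=2))
where(); delta((.5,.23,.0265),-5.2)
E
```

```text
t 9.08 tray_back x 31.2 y 0.7 z 32.4 F u,v,z 0.03 0.26 -2.68 tau [-0.04  0.37 -0.06] gap 0.0084
t 9.13 tray_back x 30.5 y 0.6 z 32.2 F u,v,z 0.61 -0.09 -2.9 tau [0.05 0.44 0.03] gap 0.0086
t 9.13 pos [0.4407 0.2351 0.0322] F [ 0.6 -0.1 -2.9] gap 0.0086 shift cm [0.04 5.95 0.57] turn [-0.0001 -0.     -0.0025]
```

View pics/s4.png

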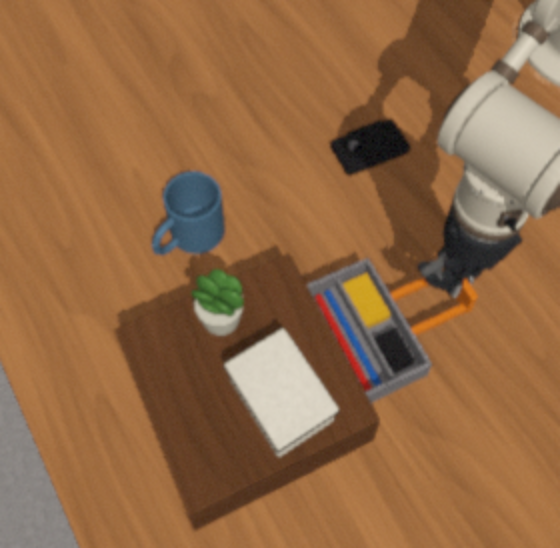

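The scene view shows the tray's back half under the top board with the pens in place. The gap to the shelf sides is even and the bystanders haven't moved. Advancing to just short of the box's nearest possible position, while lowering slightly.

Scaled: 7 cm / 75 = 0.0933, 1.5 cm / 75 = 0.02.

Request:
arm_command(
  deltas=[
    [-1,[0,0.008,0.0007],[0,0,0]],
    [-1,[0,0.02,0.0013],[0,0,0]],
    [-1,[0,0.032,0.0027],[0,0,0]],
    [-1,[0,0.044,0.0033],[0,0,0]],
    [-1,[0,0.056,0.004],[0,0,0]],
    [-1,[0,0.068,0.0047],[0,0,0]],
    [-1,[0,0.08,0.0053],[0,0,0]],
    [-1,[0,0.0893,0.0053],[0,0,0]],
    [-1,[0,0.0933,0.0053],[0,0,0]],
    [-1,[0,0.0933,0.0053],[0,0,0]],
  ],
)

```text
clock: 9.97
eef_pos: [0.511, 0.2285, 0.0283]
tool_rot: [0.739, 0.673, 0.0, 0.0]
force: [-0.4, 0.4, -2.8]
finger_gap: 0.0087
grip_force: 108.1
```

```bash
python3 - <<'E'
from h import *
where()
m,T,p,d=shot('top'); P,uv=cloud(m,T,d,np.ones(d.shape,bool)); z=P[:,2]; a=np.radians(-5.2)
e=observe()['eef_pos']; q=P[:,:2]-e[:2]; X=q@[np.cos(a),np.sin(a)]; Y=q@[-np.sin(a),np.cos(a)]
k=(z>.043)&(z<.06)&(X>.075)&(X<.10)&(abs(Y)<.09); print(k.sum(),np.percentile(Y[k],[1,99]),X[k].min(),np.percentile(z[k],[50,80,95]).round(4),rect(P[k]))
k=(abs(z-.08)<.006)&(X>.09)&(X<.4)&(P[:,1]>.07)&(P[:,1]<.38);print(rect(P[k]))
where()
E
```

```text
t 9.97 tray_back x 101.1 y 0.4 z 28.3 F u,v,z -0.48 0.35 -2.77 tau [0.02 0.28 0.01] gap 0.0087
68 [-0.07516631 -0.00336175] 0.0826104517207292 [0.05   0.0523 0.0536] (array([592.1, 181.8]), array([15.5, 71.5]), 2.9)
(array([723.3, 209.5]), array([221.1, 221.7]), 84.97)
t 10.02 tray_back x 100.4 y 0.4 z 28.2 F u,v,z 0.53 -1.28 -3.04 tau [0.04 0.34 0.05] gap 0.0083
```

Scaled: 1.5 cm / 75 = 0.02, 1.4 cm / 75 = 0.0187.

Request:
arm_command(
  deltas=[
    [-1,[0,0.004,0],[0,0,0]],
    [-1,[0,0.0093,0],[0,0,0]],
    [-1,[0,0.0147,0],[0,0,0]],
    [-1,[0,0.0187,0],[0,0,0]],
    [-1,[0,0.02,0],[0,0,0]],
    [-1,[0,0.02,0],[0,0,0]],
  ],
)

```text
clock: 10.52
eef_pos: [0.5254, 0.2272, 0.0283]
tool_rot: [0.739, 0.673, 0.0, 0.0]
force: [-0.2, -0.4, -3.1]
finger_gap: 0.0082
grip_force: 108.0
```

Scaled: 0.25 cm / 75 = 0.0033, 0.2 cm / 75 = 0.0027.

Request:
arm_command(
  deltas=[
    [-1,[0,0.0007,0],[0,0,0]],
    [-1,[0,0.0013,0],[0,0,0]],
    [-1,[0,0.002,0],[0,0,0]],
    [-1,[0,0.0027,0],[0,0,0]],
    [-1,[0,0.0033,0],[0,0,0]],
  ],
)

```text
clock: 10.93
eef_pos: [0.5275, 0.2271, 0.0282]
tool_rot: [0.739, 0.673, -0.0, 0.0]
force: [-0.8, 1.0, -2.7]
finger_gap: 0.0087
grip_force: 108.0
```

```bash
python3 -c "
from h import *
where()"
```

```text
t 10.93 tray_back x 117.7 y 0.4 z 28.2 F u,v,z -0.84 0.93 -2.7 tau [-0.01  0.36  0.  ] gap 0.0087
```

Scaled: 0.25 cm / 75 = 0.0033, 0.2 cm / 75 = 0.0027.

Request:
arm_command(
  deltas=[
    [-1,[0,0.0007,0],[0,0,0]],
    [-1,[0,0.0013,0],[0,0,0]],
    [-1,[0,0.002,0],[0,0,0]],
    [-1,[0,0.0027,0],[0,0,0]],
    [-1,[0,0.0033,0],[0,0,0]],
    [-1,[0,0.0033,0],[0,0,0]],
  ],
)

```text
clock: 11.43
eef_pos: [0.5301, 0.2268, 0.0283]
tool_rot: [0.739, 0.673, 0.0, 0.0]
force: [-0.5, -0.7, -2.8]
finger_gap: 0.0085
grip_force: 108.0
```

Scaled: 0.25 cm / 75 = 0.0033, 0.2 cm / 75 = 0.0027.

Request:
arm_command(
  deltas=[
    [-1,[0,0.0007,0],[0,0,0]],
    [-1,[0,0.0013,0],[0,0,0]],
    [-1,[0,0.002,0],[0,0,0]],
    [-1,[0,0.0027,0],[0,0,0]],
    [-1,[0,0.0033,0],[0,0,0]],
    [-1,[0,0.0033,0],[0,0,0]],
  ],
)

```text
clock: 11.93
eef_pos: [0.5327, 0.2266, 0.0283]
tool_rot: [0.739, 0.673, 0.0, 0.0]
force: [-0.7, -0.0, -1.5]
finger_gap: 0.0084
grip_force: 108.0
```

Scaled: 0.2 cm / 75 = 0.0027, 0.15 cm / 75 = 0.002.

Request:
arm_command(
  deltas=[
    [-1,[0,0.0007,0],[0,0,0]],
    [-1,[0,0.0013,0],[0,0,0]],
    [-1,[0,0.002,0],[0,0,0]],
    [-1,[0,0.0027,0],[0,0,0]],
    [-1,[0,0.0027,0],[0,0,0]],
    [-1,[0,0.0027,0],[0,0,0]],
  ],
)

```text
clock: 12.43
eef_pos: [0.5346, 0.2264, 0.0283]
tool_rot: [0.739, 0.673, 0.0, 0.0]
force: [-0.1, 0.5, -2.5]
finger_gap: 0.0086
grip_force: 108.0
```

Scaled: 0.25 cm / 75 = 0.0033, 0.2 cm / 75 = 0.0027.

Request:
arm_command(
  deltas=[
    [-1,[0,0.0007,0],[0,0,0]],
    [-1,[0,0.0013,0],[0,0,0]],
    [-1,[0,0.002,0],[0,0,0]],
    [-1,[0,0.0027,0],[0,0,0]],
    [-1,[0,0.0033,0],[0,0,0]],
    [-1,[0,0.0033,0],[0,0,0]],
  ],
)

```text
clock: 12.93
eef_pos: [0.5371, 0.2261, 0.0283]
tool_rot: [0.739, 0.673, 0.0, 0.0]
force: [-0.1, -0.6, -3.0]
finger_gap: 0.0085
grip_force: 108.0
```

Scaled: 0.25 cm / 75 = 0.0033, 0.2 cm / 75 = 0.0027.

Request:
arm_command(
  deltas=[
    [-1,[0,0.0007,0],[0,0,0]],
    [-1,[0,0.0013,0],[0,0,0]],
    [-1,[0,0.002,0],[0,0,0]],
    [-1,[0,0.0027,0],[0,0,0]],
    [-1,[0,0.0033,0],[0,0,0]],
    [-1,[0,0.0033,0],[0,0,0]],
  ],
)

```text
clock: 13.43
eef_pos: [0.5396, 0.2259, 0.0283]
tool_rot: [0.739, 0.673, 0.0, 0.0]
force: [0.0, -0.3, -2.2]
finger_gap: 0.0089
grip_force: 108.0
```

Scaled: 0.25 cm / 75 = 0.0033, 0.2 cm / 75 = 0.0027.

Request:
arm_command(
  deltas=[
    [-1,[0,0.0007,0],[0,0,0]],
    [-1,[0,0.0013,0],[0,0,0]],
    [-1,[0,0.002,0],[0,0,0]],
    [-1,[0,0.0027,0],[0,0,0]],
    [-1,[0,0.0033,0],[0,0,0]],
    [-1,[0,0.0033,0],[0,0,0]],
  ],
)

```text
clock: 13.93
eef_pos: [0.5421, 0.2257, 0.0283]
tool_rot: [0.739, 0.673, 0.0, 0.0]
force: [0.7, -1.0, -3.0]
finger_gap: 0.0088
grip_force: 108.0
```

Scaled: 0.25 cm / 75 = 0.0033, 0.2 cm / 75 = 0.0027.

Request:
arm_command(
  deltas=[
    [-1,[0,0.0007,0],[0,0,0]],
    [-1,[0,0.0013,0],[0,0,0]],
    [-1,[0,0.002,0],[0,0,0]],
    [-1,[0,0.0027,0],[0,0,0]],
    [-1,[0,0.0033,0],[0,0,0]],
    [-1,[0,0.0033,0],[0,0,0]],
  ],
)

```text
clock: 14.43
eef_pos: [0.5446, 0.2255, 0.0283]
tool_rot: [0.739, 0.673, 0.0, 0.0]
force: [0.5, 0.3, -2.9]
finger_gap: 0.0086
grip_force: 108.0
```

Scaled: 0.25 cm / 75 = 0.0033, 0.2 cm / 75 = 0.0027.

Request:
arm_command(
  deltas=[
    [-1,[0,0.0007,0],[0,0,0]],
    [-1,[0,0.0013,0],[0,0,0]],
    [-1,[0,0.002,0],[0,0,0]],
    [-1,[0,0.0027,0],[0,0,0]],
    [-1,[0,0.0033,0],[0,0,0]],
    [-1,[0,0.0033,0],[0,0,0]],
  ],
)

```text
clock: 14.93
eef_pos: [0.5471, 0.2252, 0.0282]
tool_rot: [0.739, 0.673, 0.0, 0.0]
force: [-0.4, -0.7, -2.8]
finger_gap: 0.0082
grip_force: 108.0
```

Scaled: 0.25 cm / 75 = 0.0033, 0.2 cm / 75 = 0.0027.

Request:
arm_command(
  deltas=[
    [-1,[0,0.0007,0],[0,0,0]],
    [-1,[0,0.0013,0],[0,0,0]],
    [-1,[0,0.002,0],[0,0,0]],
    [-1,[0,0.0027,0],[0,0,0]],
    [-1,[0,0.0033,0],[0,0,0]],
    [-1,[0,0.0033,0],[0,0,0]],
  ],
)

```text
clock: 15.43
eef_pos: [0.5491, 0.2249, 0.0281]
tool_rot: [0.739, 0.674, -0.0, -0.0]
force: [-1.3, 0.2, -2.2]
finger_gap: 0.008
grip_force: 108.0
```

```bash
python3 -c "
from h import *
for i in range(4):
    where(); camera('wrist')"
```

```text
t 15.43 tray_back x 139.4 y 0.3 z 28.1 F u,v,z -1.33 0.06 -2.21 tau [ 0.    0.46 -0.02] gap 0.008
t 15.48 tray_back x 139.4 y 0.3 z 28.1 F u,v,z -1.53 0.16 -2.26 tau [-0.04  0.47 -0.01] gap 0.0083
t 15.53 tray_back x 139.4 y 0.3 z 28.1 F u,v,z -0.94 -0.87 -2.51 tau [-0.04  0.49  0.06] gap 0.0081
t 15.58 tray_back x 139.5 y 0.3 z 28.1 F u,v,z -1.76 0.25 -1.94 tau [ 0.03  0.5  -0.01] gap 0.0086
```

Scaled: 0.1 cm / 75 = 0.0013, 0.06 cm / 75 = 0.0008.

Request:
arm_command(
  deltas=[
    [-1,[0,0.0004,0],[0,0,0]],
    [-1,[0,0.0008,0],[0,0,0]],
    [-1,[0,0.0013,0],[0,0,0]],
    [-1,[0,0.0013,0],[0,0,0]],
  ],
)

```text
clock: 15.97
eef_pos: [0.5492, 0.2247, 0.0277]
tool_rot: [0.739, 0.674, -0.001, -0.001]
force: [-6.3, -0.9, -1.0]
finger_gap: 0.0083
grip_force: 108.2
```

```bash
python3 -c "
from h import *
for i in range(4):
    where(); camera('wrist')"
```

```text
t 15.97 tray_back x 139.5 y 0.1 z 27.7 F u,v,z -6.16 -1.43 -1.0 tau [-0.15  0.87  0.02] gap 0.0083
t 16.02 tray_back x 139.5 y 0.1 z 27.7 F u,v,z -5.01 -1.67 -0.19 tau [-0.14  0.96  0.02] gap 0.0086
t 16.07 tray_back x 139.5 y 0.1 z 27.7 F u,v,z -5.55 -1.74 -0.22 tau [-0.11  0.81  0.05] gap 0.0088
t 16.12 tray_back x 139.5 y 0.1 z 27.7 F u,v,z -5.36 -2.04 -1.12 tau [-0.05  0.92  0.  ] gap 0.0083
```

Clear contact: the position has stalled at 139.5 mm with about 5.5 N. I'll ease the push off and lower the tray onto the base board.

Scaled: 0.25 cm / 75 = 0.0033, 0.2 cm / 75 = 0.0027.

Request:
arm_command(
  deltas=[
    [-1,[0,-0.0011,0],[0,0,0]],
    [-1,[0,-0.0016,0],[0,0,0]],
    [-1,[0,-0.0016,0.0013],[0,0,0]],
    [-1,[0,-0.0016,0.002],[0,0,0]],
    [-1,[0,-0.0016,0.0027],[0,0,0]],
    [-1,[0,-0.0016,0.0033],[0,0,0]],
    [-1,[0,-0.0016,0.0033],[0,0,0]],
  ],
)

```text
clock: 16.75
eef_pos: [0.5492, 0.2251, 0.026]
tool_rot: [0.739, 0.674, -0.0, -0.0]
force: [-5.7, -0.3, -0.2]
finger_gap: 0.0085
grip_force: 108.6
```

```bash
python3 -c "
from h import *
for i in range(3):
    where(); camera('wrist')"
```

```text
t 16.75 tray_back x 139.5 y 0.5 z 26.0 F u,v,z -5.61 -0.78 -0.23 tau [-0.08  0.67  0.01] gap 0.0085
t 16.8 tray_back x 139.5 y 0.5 z 25.9 F u,v,z -5.0 -1.09 0.65 tau [-0.2   0.76 -0.  ] gap 0.0084
t 16.85 tray_back x 139.5 y 0.5 z 26.0 F u,v,z -4.96 -1.45 0.91 tau [-0.23  0.69  0.07] gap 0.0084
```

Request:
arm_command(
  deltas=[
    [-1,[0,-0.0007,0],[0,0,0]],
    [-1,[0,-0.0013,0.0007],[0,0,0]],
    [-1,[0,-0.0013,0.0011],[0,0,0]],
    [-1,[0,-0.0013,0.0011],[0,0,0]],
  ],
)

```text
clock: 17.23
eef_pos: [0.5492, 0.2251, 0.0258]
tool_rot: [0.739, 0.674, 0.001, 0.001]
force: [-2.8, -1.7, 3.6]
finger_gap: 0.0083
grip_force: 109.1
```

```bash
python3 -c "
from h import *
for i in range(4):
    where(); camera('wrist')
delta((.5492,.2251,.0255),-5.2)"
```

```text
t 17.23 tray_back x 139.5 y 0.5 z 25.8 F u,v,z -2.66 -1.96 3.63 tau [-0.31  0.44  0.07] gap 0.0083
t 17.28 tray_back x 139.5 y 0.5 z 25.8 F u,v,z -2.8 -1.43 3.82 tau [-0.31  0.41  0.06] gap 0.0085
t 17.33 tray_back x 139.4 y 0.5 z 25.8 F u,v,z -2.67 -1.44 5.3 tau [-0.36  0.31  0.07] gap 0.0082
t 17.38 tray_back x 139.4 y 0.5 z 25.7 F u,v,z -3.0 -1.69 4.89 tau [-0.35  0.21  0.04] gap 0.0082
t 17.43 pos [0.5491 0.2252 0.0257] F [-2.2 -1.6  5.6] gap 0.0086 shift cm [-0.01  0.01  0.02] turn [ 0.0019 -0.0003 -0.0021]
```

Request:
arm_command(
  deltas=[
    [-0.9,[0,0,0],[0,0,0]],
    [-0.75,[0,0,0],[0,0,0]],
    [-0.6,[0,0,0],[0,0,0]],
    [-0.45,[0,0,0],[0,0,0]],
    [-0.45,[0,0,0],[0,0,0]],
    [-0.45,[0,0,0],[0,0,0]],
  ],
  newtons=20,
)

```text
clock: 17.93
eef_pos: [0.5482, 0.2252, 0.0247]
tool_rot: [0.739, 0.673, 0.0, -0.0]
force: [-0.6, -0.4, -0.9]
finger_gap: 0.0232
grip_force: 0.0
```

```bash
python3 - <<'E'
from h import *
where()
m,T,p,d=shot('wrist'); cv2.imwrite('pics/w5.png',p[:,:,::-1]); where()
P,uv=cloud(m,T,d,np.ones(d.shape,bool)); col=p[uv[:,1],uv[:,0]].astype(int); e=observe()['eef_pos']
o=(col[:,0]-col[:,2]>110)&(P[:,2]>.048)&(P[:,2]<.07)&(np.hypot(P[:,0]-e[0],P[:,1]-e[1])<.05); print(rect(P[o]),P[o].mean(0))
E
```

```text
t 17.93 tray_back x 138.5 y 0.4 z 24.7 F u,v,z -0.6 -0.46 -0.87 tau [-0.01  0.01  0.03] gap 0.0232
t 17.98 tray_back x 138.5 y 0.4 z 24.8 F u,v,z 0.33 0.2 0.72 tau [-0.04  0.01 -0.  ] gap 0.0235
(array([552.6, 231.4]), array([57.7, 51.2]), 36.03) [0.54858233 0.23123054 0.05829335]
```

View pics/w5.png

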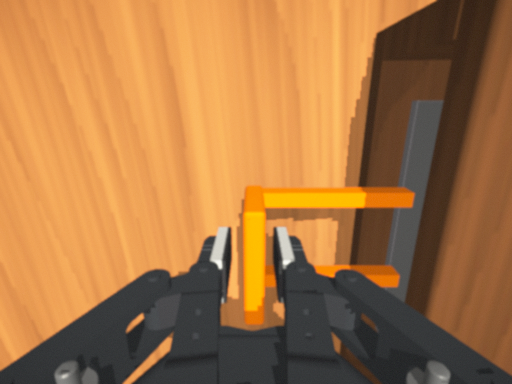

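The wrist view shows open pads on both sides of the plate at (254,255), with the grey front wall just inside the shelf mouth. Lifting straight up.

Scaled: -12 cm / 75 = -0.16, -11 cm / 75 = -0.1467.

Request:
arm_command(
  deltas=[
    [-0.45,[0,0,-0.0067],[0,0,0]],
    [-0.45,[0,0,-0.02],[0,0,0]],
    [-0.45,[0,0,-0.04],[0,0,0]],
    [-0.45,[0,0,-0.0667],[0,0,0]],
    [-0.45,[0,0,-0.1067],[0,0,0]],
    [-0.45,[0,-0.0267,-0.1333],[0,0,0]],
    [-0.45,[0,-0.0667,-0.1467],[0,0,0]],
    [-0.45,[0,-0.08,-0.16],[0,0,0]],
    [-0.45,[0,-0.08,-0.16],[0,0,0]],
  ],
)

```text
clock: 18.73
eef_pos: [0.4881, 0.2316, 0.1482]
tool_rot: [0.739, 0.674, 0.002, 0.001]
force: [-0.3, -0.1, 0.9]
finger_gap: 0.0237
grip_force: 0.0
```

```bash
python3 - <<'E'
from h import *
for n in ['wrist','scene','top']:
    m,T,p,d=shot(n); P,uv=cloud(m,T,d,np.ones(d.shape,bool)); col=p[uv[:,1],uv[:,0]].astype(int)
    near=(np.abs(P[:,0]-.56)<.08)&(np.abs(P[:,1]-.227)<.05)
    o=near&(col[:,0]-col[:,2]>110)&(col[:,1]<170)&(P[:,2]>.050)&(P[:,2]<.066)
    if o.sum()>5: print(n,'plate top',o.sum(),rect(P[o]),np.percentile(P[o,2],[50,90]).round(4))
    g=near&(P[:,0]>.59)&(P[:,2]>.005)&(P[:,2]<.06)
    if n!='top': cv2.imwrite(f'pics/{n}6.png',p[:,:,::-1])
a=cv2.imread('pics/wrist6.png');b=cv2.imread('pics/scene6.png')[150:384,120:400]
cv2.imwrite('pics/end.png',np.hstack([a[:,:400],cv2.resize(b,(384*280//234*384//459,384))]))
E
```

```text
wrist plate top 354 (array([547.7, 227.8]), array([58.9, 11.4]), 84.24) [0.0574 0.0588]
scene plate top 127 (array([550.2, 229.2]), array([59.5, 10.8]), 85.6) [0.0573 0.0602]
top plate top 59 (array([547.4, 219.5]), array([43.5,  9.4]), 84.92) [0.0578 0.0598]
```

View pics/end.png

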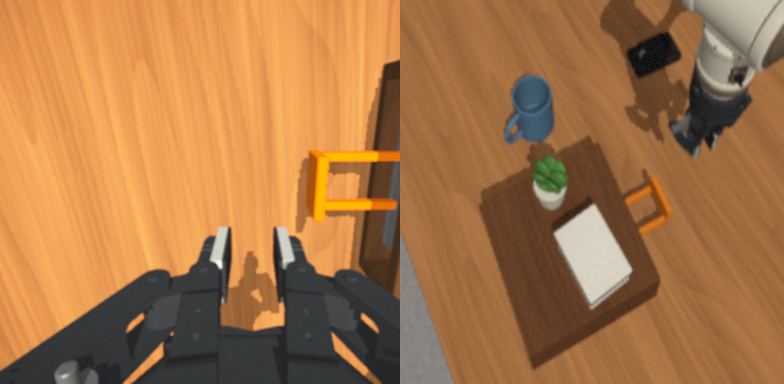

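The final view shows the plate top at z ≈ 57.5 mm, so the tray lies flat on the base board. It is square to the shelf within 1°, only the handle and arms stick out, and the bystanders are where they were.

```bash
python3 -c "
from station import *
print(close_job())"
```

```text
the job is handed in; nothing more can be done
None
```

The job is handed in, with no verdict shown: the tray lies flat and square in the shelf, let go, and I estimate its back within about 1.5 mm of the cable box, which I felt at about 5.5 N (well under the 12 N that would shift it).

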